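# Bond a brake pad in the bench screw press

## Robot

A 6-joint arm with a two-finger parallel gripper is mounted at the origin on the work surface. World frame = base frame: x ahead of the robot, y to its left, z up, the work surface at z = 0. Lengths are in m, angles in rad, forces in N, time in s.
With the tool pointing down it reaches from about 0.375 to 0.9 m from the base axis. Payload 3.1 kg.
Tool frame: the origin (TCP) lies midway between the tips of the shut fingers; the grasp point (between the pads) lies 19 mm behind it; y points along the fingers, z is the direction in which the jaws open and shut, and the axes are right-handed (so a half turn about y gives the same grasp; the last joint's range is limited). The gripper opens to 87 mm and grips with 3 to 60 N. Pads are 19 mm wide; open, the fingers measure 117 mm over their backs; the gripper's body (75 mm by 190 mm) begins 51 mm behind the grasp point.
Start: joints at [-1.389, 0.527, 1.433, -0, 1.181, -0.178], TCP at [0.22, -0.585, 0.223] pointing down, gripper open.
Joint ranges: [-3.08, 3.08], [-0.75, 2.2], [0.22, 2.44], [-1.43, 4.57], [0, 2.65], [-2.85, 2.85]. Speed limits (rad/s): [2.79, 2.79, 3.14, 3.14, 3.14, 3.14].

## Interface

Orientations are given as a 3x3 rotation matrix whose columns are the frame's x, y, z axes.
In Python, from station import ctrl gives the robot as it stands.
- The arm moves only by the tool play_rows, never from a script. Its argument "steps" is a list that holds one entry, the list of rows, each a list of 7 numbers: the shift along the tool's x, y, z in mm, then the turn, a rotation vector about the tool's x, y, z in degrees, then the opening, from -1 (shut) to 1 (fully open). In form: [[[tx, ty, tz, ax, ay, az, claw], ...]]. A call has exactly 8 rows; each row shifts and turns the commanded pose from where the row before left it, along the tool's axes as they then stand; what a row does not reach is not made up. A row lasts 1/8 s, in which the tool goes at most 62.5 mm and 10.7 degrees, less where a joint would pass 70% of its speed; a pose out of reach is approached as far as the arm can. A call is refused whole if a number of a shift passes 62.5 or a number of a turn 10.7, either way. A call with a gripper value outside its range is refused whole. The fingers move at their own pace and stop on an object; "newtons" is the grip in N (left out, the last holds). Time passes only in rows, so rows that do not move let the fingers close, or fill a call up. It gives the time, the measured TCP pose, the force and the opening at its end, in the units of the state.
- ctrl.get_state(): the state, without advancing time (a new reading comes with each control period).
- ctrl.snapshot(name): name is "side" or "top" or "wrist"; returns the picture (384x512x3 uint8, red, green, blue); there is no depth.
- ctrl.get_calibration(name): a dict with "fx", "fy", "cx", "cy" (pixels), "pose" (4x4, takes a point from camera to world coordinates); the wrist camera has in their place "hand_eye" (4x4, takes a point from camera to tool coordinates, whose origin is the TCP and whose axes are the tool frame's). Camera axes: x right, y up, looking along -z (the intrinsics and any distortion apply to the point x, -y, -z); pixel columns grow to the right and rows downward; lengths in m; the calibration is good to about 2 mm. A picture is of the moment at which its call begins: read the wrist's pose just before it. get_calibration takes no time and is no camera call.
- ctrl.job_done(): hands the job in, once; it reports no verdict.
The state is a dict: "t": time; "joints": joint angles; "qvel": joint speeds; "effort": joint torques, N m; "ee_pos": TCP position; "ee_rot": TCP orientation; "contact_force": force on the tool from outside, world axes, zero at the start; "torque": the same for the moment, N m; "gripper_width": finger opening in m.
Only numpy, scipy, OpenCV 4.12 (cv2) and the standard library are available. Lean on these libraries where they do the work, as an engineer would, in place of code of your own. Each camera call takes 0.05 s, during which the arm holds its last target.

## Task

Bond the brake pad: slide the tray with the pad fully home under the screw press, then wind the crank clockwise until the press foot just meets the pad, and from that point give it half a turn more to set the bonding pressure. Do not press harder than that at any time; let go and leave the press like that, with the tray home and the other things on the bench undisturbed.

Things in the scene. Friction and masses are not known exactly. Their poses are not given: they have to be found in the camera images.
- press: blue cast bench screw press, bolted down: base 240 x 180 mm, C-shaped frame 200 mm high. Origin on the screw's vertical axis at bench height; x points to its column (centre 110 mm from the axis), y to the side where the tray comes out, z up. How far its foot stands above the pad at the start differs from job to job (about 2.5 to 13 mm) and is not measured.
- press_head (a point): point on the screw's axis under the press's arm, 164 mm above the bench, fixed to the press. Below it hangs the round steel foot, 52 mm across, which comes down 12 mm per turn of the crank. The foot is cushioned by a preloaded spring pack inside the head: after meeting the pad it does not give until 160 N, then 10 N more per mm.
- crank_axis (a point): point on the screw's axis at the top of the crank's hub, 232 mm above the bench; fixed to the press. Nothing on the axis is higher. The crank turns at constant height; the top face of its arm is 226 mm above the bench.
- crank_grip (a point): middle of the crank's upright red grip: 20 mm across, 54 mm tall (228 to 282 mm above the bench, this point at 256 mm), 55 mm from the screw's axis. It is a sleeve that spins freely on its pin, so it can be held with a constant hand direction while it goes round. Winding takes about 9 N at the grip with the foot free (less is felt when it stands still).
- crank (a joint): turn of the crank in rad, growing clockwise seen from above (foot down). At 0 the grip stands on the column side (press's +x); starts between 0 and 1.8, end stop 14.5. When the foot meets the pad the force at the grip rises by about 5.5 N within a few degrees, then by 2 N more over half a turn. The screw locks itself: it stays where it is left.
- tray (a joint): travel of the sliding tray in m: 0 fully out, 0.080 fully home against its stop (pad centred under the foot); it moves along the press's -y and starts 0 to 0.03. About 3 N of sliding friction.
- tray_knob (a point): top centre of the black upright knob on the tray's outer end: 20 mm across, 45 mm tall, so the tray's top face is 45 mm below this point. It stands 140 mm from the pad's centre in the press's +y direction.
- pad: the brake pad, clamped in the tray: yellow steel plate 58 x 64 x 6 mm with a dark lining 52 x 52 x 12 mm on top. Origin at the centre of its underside, z up, so the lining's top is 18 mm above it; x and y as the press.
- spare_pad: a second brake pad like it, 58 x 64 x 18 mm, lying on the bench on the press's other side; leave alone. Origin under its centre.
- glue_can: small orange can, 48 mm across, 85 mm tall; leave alone. Origin under its centre.
- tape_roll: green ring of tape, 92 mm across, 24 mm tall; leave alone. Origin under its centre.
- tape_measure: yellow tape measure, 70 x 40 x 55 mm; leave alone. Origin under its centre.
- screwdriver: screwdriver lying on the bench along its x axis; leave alone.
- wrench: wrench lying on the bench along its x axis; leave alone.
- tub: white plastic tub, 90 mm across, 80 mm tall; leave alone. Origin under its centre.

How it is judged:
On the way, in this order (a step that is already met when the one before it is completed fails the run):
1. the tray is fully home under the foot (value of joint tray above 0.0765 m), for 0.2 s.
2. the foot has met the pad in the home tray (contact force between pad and press above 80 N and value of joint tray above 0.0765 m), for 0.1 s.
At the end, for the whole second after the job is handed in: the tray is within 3.5 mm of its stop, the foot presses on the pad with 205 to 235 N (half a turn past contact, give or take an eighth of a turn), the crank is at rest, and the can, tub, spare pad, tape and tape measure stand as they stood (contact force between pad and press between 205 and 235 N and value of joint tray above 0.0765 m and velocity of joint crank between -0.05 and 0.05 rad/s and angle between each of glue_can, tub, spare_pad, tape_measure, tape_roll's own z axis and vertical below 0.3 rad); the robot touches nothing.
It fails at once if the pad is pressed with more than 243 N (more than about 0.7 turn past contact) (contact force between pad and press above 243 N).
It fails at once if a bystander is moved by more than 30 mm (distance of any of spare_pad, glue_can, tape_roll, tape_measure, screwdriver, wrench, tub from where it was at the start of the episode above 0.03 m).
It also fails if it takes over 64 s, if anything falls off the work surface, if the arm or the gripper's body presses on something with over 40 N, if the wrist force passes 120 N, or if a joint passes its speed limit or range.

## Working session

There is one attempt and no reset: what is moved stays moved. The work goes in short steps, Python scripts to look and compute and a tool call to move; the robot and the scene stay as the last step left them, time stands still between calls to the robot, and variables do not carry over. Pictures are saved under pics/ and viewed, and the job is handed in when it is done.

Besides the shell and the picture viewer there is one more tool, called after "Emit:" by a JSON object that holds its "op" and its "data", one argument or row to a line. play_rows: Moves the arm, as the interface text tells. Its arguments: {"type":"object","properties":{"steps":{"type":"array","items":{"type":"array","items":{"type":"array","items":{"type":"number"}}}},"newtons":{"type":"number"}},"required":["steps"]}

```bash
mkdir -p pics; ls; python3 - <<'E'
from station import ctrl
import cv2,numpy as np
np.set_printoptions(precision=4,suppress=True)
s=ctrl.get_state()
for k,v in s.items(): print(k,np.array(v))
for n in ["side","top","wrist"]:
    im=ctrl.snapshot(n); cv2.imwrite(f"pics/{n}0.png",im[:,:,::-1]); c=ctrl.get_calibration(n); print(n,c)
E
```

```text
pics
t 0.0
joints [-1.3895  0.5285  1.4339 -0.      1.1814 -0.1785]
qvel [-0.0011  0.0002 -0.0004 -0.0012 -0.0008  0.0002]
effort [ -0.0002 -44.004  -17.659    0.0633   0.0583  -0.0002]
ee_pos [ 0.2199 -0.5842  0.2216]
ee_rot [[-0.936  -0.0004  0.3521]
 [-0.3521  0.0021 -0.936 ]
 [-0.0004 -1.     -0.0022]]
contact_force [0.2788 0.7785 0.0143]
torque [ 0.0211 -0.0014 -0.0568]
gripper_width 0.08712036427931079
side {'fx': 438.4380720919543, 'fy': 438.4380720919543, 'cx': 257.13081504880853, 'cy': 190.50742722463303, 'pose': array([[-0.8015,  0.4051, -0.4398, -0.2831],
       [-0.5976, -0.5162,  0.6136,  1.0423],
       [ 0.0216,  0.7546,  0.6558,  1.3297],
       [ 0.    ,  0.    ,  0.    ,  1.    ]])}
top {'fx': 457.5447517540387, 'fy': 457.5447517540387, 'cx': 257.796985624647, 'cy': 196.75767630828912, 'pose': array([[-0.0294,  0.9789, -0.2024,  0.2024],
       [-0.9996, -0.029 ,  0.0049, -0.0778],
       [-0.001 ,  0.2025,  0.9793,  1.7754],
       [ 0.    ,  0.    ,  0.    ,  1.    ]])}
wrist {'fx': 291.6913726939391, 'fy': 291.6913726939391, 'cx': 247.28176185157167, 'cy': 196.6172308039489, 'hand_eye': array([[-0.0006, -0.9666, -0.2563, -0.0705],
       [-0.0003,  0.2563, -0.9666, -0.1618],
       [ 1.    , -0.0005, -0.0005,  0.0003],
       [ 0.    ,  0.    ,  0.    ,  1.    ]])}
```

View pics/side0.png

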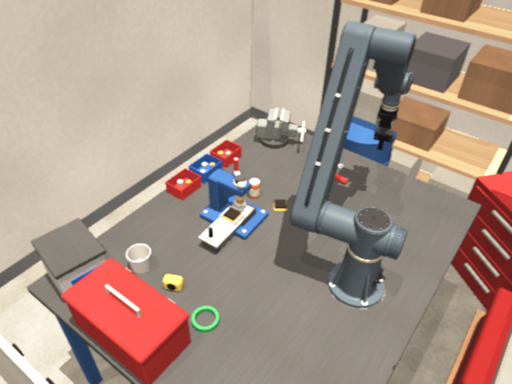

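View pics/top0.png

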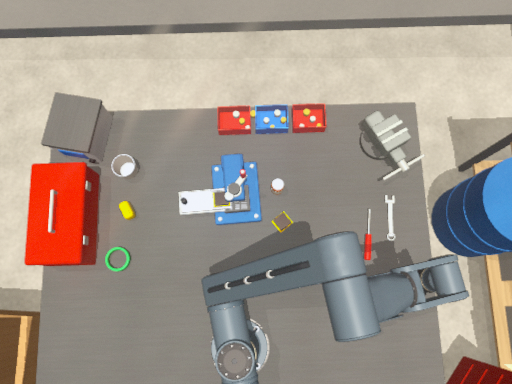

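View pics/wrist0.png

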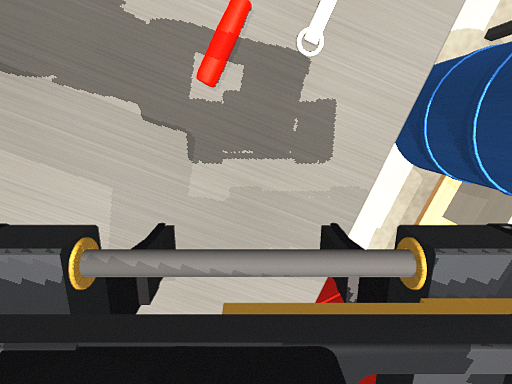

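```bash
python3 - <<'E'
import cv2
a=cv2.imread('pics/top0.png')[140:240,160:300]; cv2.imwrite('pics/top0z.png',cv2.resize(a,None,fx=5.5,fy=5.5,interpolation=cv2.INTER_CUBIC))
a=cv2.imread('pics/side0.png')[140:260,180:310]; cv2.imwrite('pics/side0z.png',cv2.resize(a,None,fx=5,fy=5,interpolation=cv2.INTER_CUBIC))
E
```

```text
(no output)
```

View pics/top0z.png

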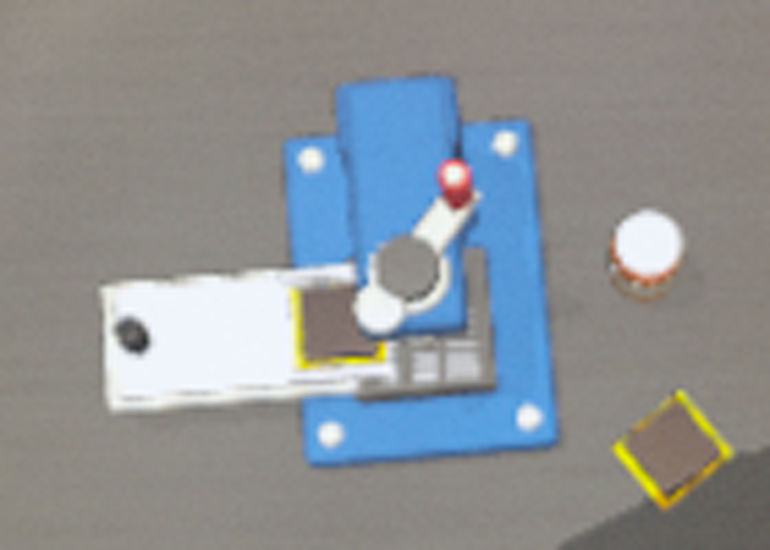

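View pics/side0z.png

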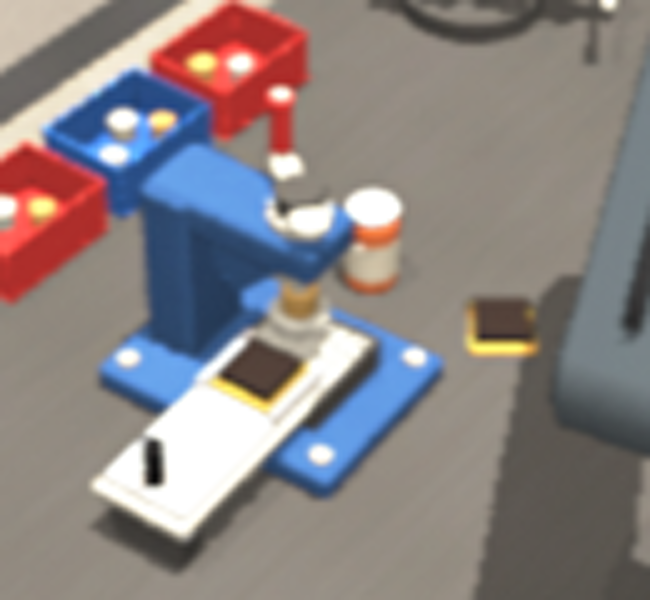

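```bash
cat > h.py <<'E'
from station import ctrl
import cv2,numpy as np
np.set_printoptions(precision=4,suppress=True)
def K(c): return np.array([[c['fx'],0,c['cx']],[0,c['fy'],c['cy']],[0,0,1]])
def campose(name,s=None):
    c=ctrl.get_calibration(name)
    if 'pose' in c: return c,np.array(c['pose'])
    s=s or ctrl.get_state()
    T=np.eye(4);T[:3,:3]=s['ee_rot'];T[:3,3]=s['ee_pos']
    return c,T@np.array(c['hand_eye'])
def ray(name,px,s=None):
    c,P=campose(name,s)
    d=np.array([(px[0]-c['cx'])/c['fx'],-(px[1]-c['cy'])/c['fy'],-1.])
    d=P[:3,:3]@d
    return P[:3,3],d/np.linalg.norm(d)
def plane(r,z):
    o,d=r; return o+d*(z-o[2])/d[2]
def tri(rs):
    A=np.zeros((3,3));b=np.zeros(3)
    for o,d in rs:
        M=np.eye(3)-np.outer(d,d);A+=M;b+=M@o
    p=np.linalg.solve(A,b)
    return p,[np.linalg.norm((np.eye(3)-np.outer(d,d))@(p-o))*1000 for o,d in rs]
def proj(name,p,s=None):
    c,P=campose(name,s)
    q=np.linalg.inv(P)@np.r_[p,1]
    return np.array([c['cx']-c['fx']*q[0]/q[2],c['cy']+c['fy']*q[1]/q[2]])
E
python3 - <<'E'
from h import *
T=lambda x,y:ray('top',(160+x/5.5,140+y/5.5))
S=lambda x,y:ray('side',(180+x/5,140+y/5))
print('grip',tri([T(455,174),S(281,95)]),plane(T(455,174),.282))
print('hub',plane(T(407,267),.232))
print('knob',tri([T(128,330),S(153,442)]))
print('pad corners',[plane(T(*p),.06) for p in [(297,290),(303,364)]])
print('base corners',[plane(T(*p),.02) for p in [(285,140),(310,465),(556,443),(530,122)]])
print('can',plane(T(648,243),.085),'spare',plane(T(672,450),.018))
E
```

```text
grip (array([ 0.598 , -0.0375,  0.2836]), [np.float64(0.709295482389981), np.float64(0.709295482390051)]) [ 0.599  -0.0371  0.282 ]
hub [ 0.5528 -0.0042  0.232 ]
knob (array([0.5423, 0.1905, 0.1109]), [np.float64(0.07632616324858706), np.float64(0.07632616324870065)])
pad corners [array([0.5777, 0.081 , 0.06  ]), array([0.5251, 0.0774, 0.06  ])]
base corners [array([0.6976, 0.0923, 0.02  ]), array([0.4602, 0.0768, 0.02  ]), array([ 0.4708, -0.0967,  0.02  ]), array([ 0.7059, -0.0851,  0.02  ])]
can [ 0.5983 -0.1637  0.085 ] spare [ 0.4637 -0.1783  0.018 ]
```

Emit:
{"op": "play_rows", "data": {
  "steps": [
    [[0,-25,0,0,-9.1,0,1],[0,-25,0,0,-9.1,0,1],[0,-25,0,0,-9.1,0,1],[0,-25,0,0,-9.1,0,1],[0,-25,0,0,-9.1,0,1],[0,-25,0,0,-9.1,0,1],[0,-25,0,0,-9.1,0,1],[0,-25,0,0,-9.1,0,1]]
  ]
}}

```text
t: 1.15
ee_pos: [0.2201, -0.5846, 0.4229]
ee_rot: [[0.065, -0.0, 0.998], [-0.998, 0.001, 0.065], [-0.001, -1.0, -0.0]]
contact_force: [-0.3, -0.3, 0.6]
gripper_width: 0.0872
```

Emit:
{"op": "play_rows", "data": {
  "steps": [
    [[-62,0,47,0,0,0,1],[-62,0,47,0,0,0,1],[-62,0,47,0,0,0,1],[-62,0,47,0,0,0,1],[-62,0,47,0,0,0,1],[-62,0,47,0,0,0,1],[-62,0,47,0,0,0,1],[-62,0,47,0,0,0,1]]
  ]
}}

```text
t: 2.15
ee_pos: [0.4985, -0.1673, 0.4224]
ee_rot: [[0.059, -0.0, 0.998], [-0.998, -0.0, 0.059], [0.0, -1.0, -0.0]]
contact_force: [-0.6, -1.5, 0.8]
gripper_width: 0.0873
```

Emit:
{"op": "play_rows", "data": {
  "steps": [
    [[-27,0,12,0,0,0,1],[-27,0,12,0,0,0,1],[-27,0,12,0,0,0,1],[-27,0,12,0,0,0,1],[-27,0,12,0,0,0,1],[-27,0,11,0,0,0,1],[0,0,0,0,0,0,1],[0,0,0,0,0,0,1]]
  ]
}}

```text
t: 3.15
ee_pos: [0.5588, -0.0037, 0.4222]
ee_rot: [[0.06, -0.001, 0.998], [-0.998, -0.001, 0.06], [0.0, -1.0, -0.001]]
contact_force: [0.2, -0.2, 0.1]
gripper_width: 0.0871
```

```bash
cat > snap.py <<'E'
from h import *
import sys,pickle
s=ctrl.get_state(); im=ctrl.snapshot('wrist')
cv2.imwrite(f'pics/{sys.argv[1]}.png',im[:,:,::-1]); pickle.dump(s,open(f'pics/{sys.argv[1]}.pkl','wb'))
print(s['t'],s['ee_pos'],s['ee_rot'],s['contact_force'])
E
python3 snap.py w1
```

```text
3.15 [ 0.5588 -0.0037  0.4222] [[ 0.0596 -0.0009  0.9982]
 [-0.9982 -0.0005  0.0596]
 [ 0.0005 -1.     -0.0009]] [ 0.1857 -0.2496  0.1462]
```

View pics/w1.png

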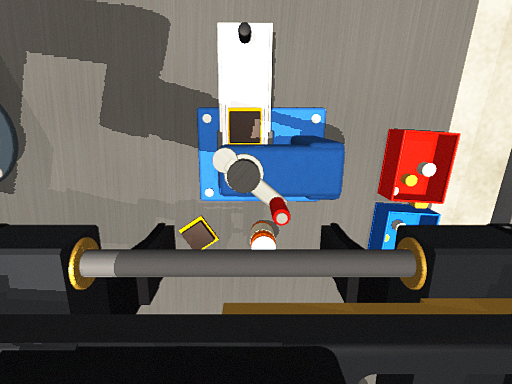

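Emit:
{"op": "play_rows", "data": {
  "steps": [
    [[0,0,-25,0,0,0,1],[0,0,-25,0,0,0,1],[0,0,-25,0,0,0,1],[0,0,-25,0,0,0,1],[0,0,0,0,0,0,1],[0,0,0,0,0,0,1],[0,0,0,0,0,0,1],[0,0,0,0,0,0,1]]
  ]
}}

```text
t: 4.2
ee_pos: [0.4598, -0.0093, 0.4223]
ee_rot: [[0.06, -0.0, 0.998], [-0.998, 0.0, 0.06], [-0.0, -1.0, -0.0]]
contact_force: [-0.0, 0.9, 0.2]
gripper_width: 0.0867
```

```bash
python3 snap.py w2; python3 - <<'E'
import cv2
for n in('w1','w2'):
    a=cv2.imread(f'pics/{n}.png')
    o=170 if n=='w1' else 220
    a=a[5:255,o:o+200];cv2.imwrite(f'pics/{n}z.png',cv2.resize(a,None,fx=2.4,fy=2.4,interpolation=cv2.INTER_CUBIC))
E
```

```text
4.2 [ 0.4598 -0.0093  0.4223] [[ 0.0597 -0.0003  0.9982]
 [-0.9982  0.0001  0.0597]
 [-0.0001 -1.     -0.0003]] [-0.0456  0.8926  0.1756]
```

View pics/w1z.png

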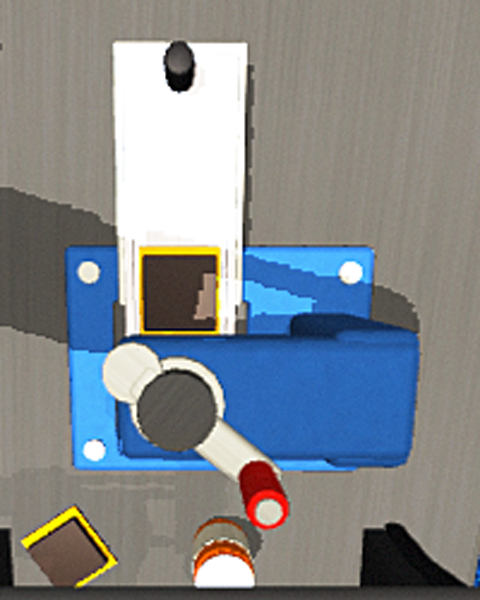

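View pics/w2z.png

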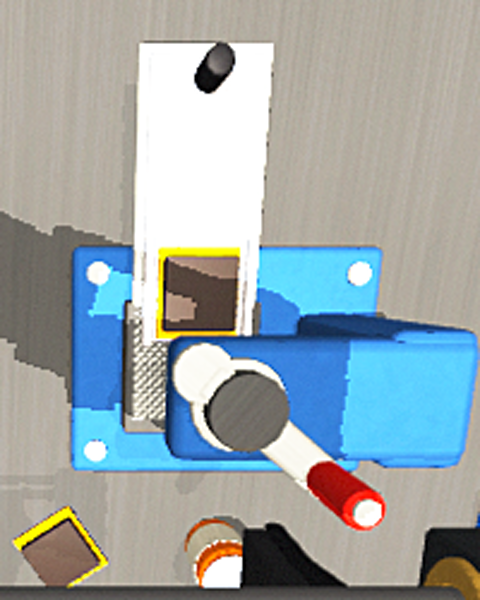

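```bash
python3 - <<'E'
from h import *
import pickle
s1=pickle.load(open('pics/w1.pkl','rb'));s2=pickle.load(open('pics/w2.pkl','rb'))
A=lambda x,y:ray('wrist',(170+x/2.4,5+y/2.4),s1)
B=lambda x,y:ray('wrist',(220+x/2.4,5+y/2.4),s2)
def both(n,a,b,z):
    p,e=tri([A(*a),B(*b)]); print(n,p,e,'planes',plane(A(*a),z),plane(B(*b),z)); return p
k=both('knob',(180,51),(222,54),.11)
h=both('hub',(177,410),(247,410),.232)
g=both('grip',(268,511),(369,511),.282)
both('can',(224,573),(222,574),.085)
d=g-h; print(np.hypot(d[0],d[1]))
# base far edges
a=plane(B(75,248),.02);b=plane(B(380,248),.02);print(a,b,np.degrees(np.arctan2(b[1]-a[1],b[0]-a[0])))
a=plane(A(66,247),.02);b=plane(A(374,247),.02);print(a,b,np.degrees(np.arctan2(b[1]-a[1],b[0]-a[0])))
a=plane(A(66,247),.02);b=plane(A(75,469),.02);print(np.degrees(np.arctan2(b[1]-a[1],b[0]-a[0]))+90)
for n,o in(('w1',170),('w2',220)):
    im=cv2.imread(f'pics/{n}.png'); hsv=cv2.cvtColor(im,cv2.COLOR_BGR2HSV)
    r=(((hsv[...,0]<8)|(hsv[...,0]>172))&(hsv[...,1]>150)&(hsv[...,2]>80)).astype('uint8')
    r[:170]=0;r[245:]=0;r[:,:250]=0;r[:,390:]=0
    print(n,cv2.boundingRect(r))
E
```

```text
knob [0.544  0.1961 0.1076] [np.float64(0.522767324443859), np.float64(0.5227673244437899)] planes [0.5441 0.196  0.11  ] [0.5436 0.1949 0.11  ]
hub [ 0.5549 -0.0025  0.2252] [np.float64(0.19257232675297642), np.float64(0.19257232675295047)] planes [ 0.5549 -0.0014  0.232 ] [ 0.553  -0.0011  0.232 ]
grip [ 0.5982 -0.034   0.2872] [np.float64(0.15822668294479358), np.float64(0.15822668294479825)] planes [ 0.599  -0.0359  0.282 ] [ 0.6007 -0.0355  0.282 ]
can [ 0.602  -0.1741  0.0421] [np.float64(0.18703114345479588), np.float64(0.18703114345482302)] planes [ 0.5983 -0.1549  0.085 ] [ 0.5905 -0.1557  0.085 ]
0.05355929246538506
[0.4627 0.0801 0.02  ] [0.6977 0.0942 0.02  ] 3.4534620112646692
[0.462  0.0802 0.02  ] [0.6992 0.0945 0.02  ] 3.4490976704662204
3.356252585027221
w1 (251, 170, 139, 72)
w2 (302, 197, 79, 48)
```

Emit:
{"op": "play_rows", "data": {
  "steps": [
    [[-33,0,16,0,0,0,1],[-33,0,16,0,0,0,1],[-33,0,16,0,0,0,1],[-33,0,16,0,0,0,1],[-33,40,16,0,0,0,1],[-33.5,60,16,0,0,0,1],[0,60,0,0,0,0,1],[0,60,0,0,0,0,1]]
  ]
}}

```text
t: 5.25
ee_pos: [0.542, 0.1916, 0.2075]
ee_rot: [[0.061, 0.001, 0.998], [-0.998, 0.0, 0.061], [0.0, -1.0, 0.001]]
contact_force: [0.4, -0.6, -0.2]
gripper_width: 0.087
```

Emit:
{"op": "play_rows", "data": {
  "steps": [
    [[0,25,0,0,0,0,1],[0,0,0,0,0,0,1],[0,0,0,0,0,0,1],[0,0,0,0,0,0,1],[0,0,0,0,0,0,1],[0,0,0,0,0,0,1],[0,0,0,0,0,0,1],[0,0,0,0,0,0,1]]
  ]
}}

```text
t: 6.25
ee_pos: [0.5417, 0.1907, 0.1845]
ee_rot: [[0.06, 0.0, 0.998], [-0.998, 0.0, 0.06], [0.0, -1.0, 0.0]]
contact_force: [-0.0, 0.1, -0.4]
gripper_width: 0.087
```

```bash
python3 snap.py w3
```

```text
6.25 [0.5417 0.1907 0.1845] [[ 0.0595  0.      0.9982]
 [-0.9982  0.      0.0595]
 [ 0.     -1.      0.    ]] [-0.048   0.1223 -0.3942]
```

View pics/w3.png

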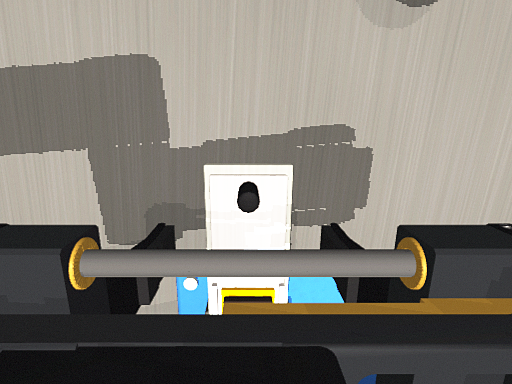

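```bash
python3 - <<'E'
from h import *
import pickle
s=pickle.load(open('pics/w3.pkl','rb'))
im=cv2.imread('pics/w3.png');m=(im.max(2)<60).astype('uint8');m[:170]=0;m[225:]=0;m[:,:215]=0;m[:,285:]=0
print(cv2.boundingRect(m))
x,y,w,h=cv2.boundingRect(m)
r=w/2
print(plane(ray('wrist',(x+w/2-.5,y+h-.5-r),s),.109), plane(ray('wrist',(x+w/2-.5,y+8),s),.065))
E
```

```text
(237, 182, 22, 31)
[0.5424 0.1932 0.109 ] [0.5425 0.1926 0.065 ]
```

Emit:
{"op": "play_rows", "data": {
  "newtons": 20,
  "steps": [
    [[-2,30,1,0,0,0,1],[0,35,0,0,0,0,1],[0,30,0,0,0,0,1],[0,13,0,0,0,0,1],[0,0,0,0,0,0,-1],[0,0,0,0,0,0,-1],[0,0,0,0,0,0,-1],[0,0,0,0,0,0,-1]]
  ]
}}

```text
t: 7.3
ee_pos: [0.5431, 0.1929, 0.0773]
ee_rot: [[0.06, 0.002, 0.998], [-0.998, 0.0, 0.06], [-0.0, -1.0, 0.002]]
contact_force: [-0.2, -0.2, -0.9]
gripper_width: 0.0549
```

Emit:
{"op": "play_rows", "data": {
  "steps": [
    [[0,0,0,0,0,0,-1],[0,0,0,0,0,0,-1],[8,0,0,0,0,0,-1],[8,0,0,0,0,0,-1],[8,0,0,0,0,0,-1],[8,0,0,0,0,0,-1],[8,0,0,0,0,0,-1],[8,0,0,0,0,0,-1]]
  ]
}}

```text
t: 8.3
ee_pos: [0.5454, 0.1442, 0.0764]
ee_rot: [[0.059, -0.0, 0.998], [-0.998, 0.0, 0.059], [-0.0, -1.0, -0.0]]
contact_force: [-0.2, 0.3, 1.0]
gripper_width: 0.0005
```

```bash
python3 snap.py w4; python3 - <<'E'
from h import *
for n,c in(('top',(140,240,160,300)),('side',(140,260,180,310))):
    im=ctrl.snapshot(n)[:,:,::-1]; a=im[c[0]:c[1],c[2]:c[3]]
    cv2.imwrite(f'pics/{n}4.png',cv2.resize(a,None,fx=5,fy=5,interpolation=cv2.INTER_CUBIC))
E
```

```text
8.3 [0.5454 0.1442 0.0764] [[ 0.0594 -0.      0.9982]
 [-0.9982  0.      0.0594]
 [-0.     -1.     -0.    ]] [-0.1684  0.3447  0.9984]
```

View pics/w4.png

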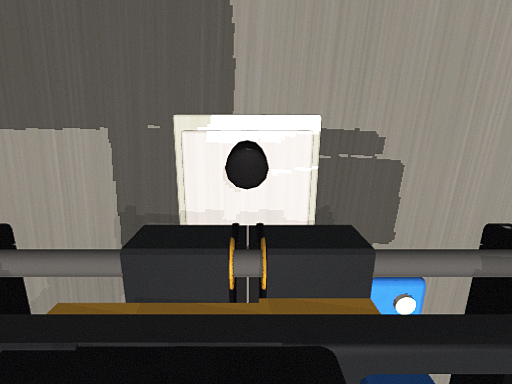

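View pics/side4.png

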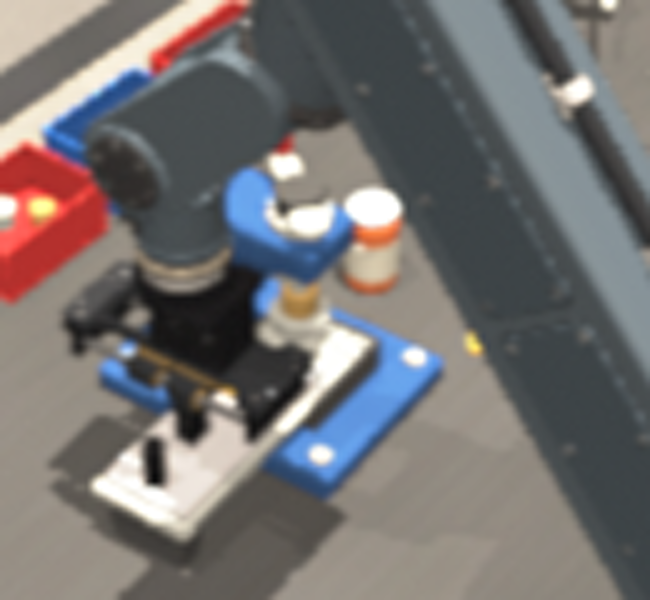

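View pics/top4.png

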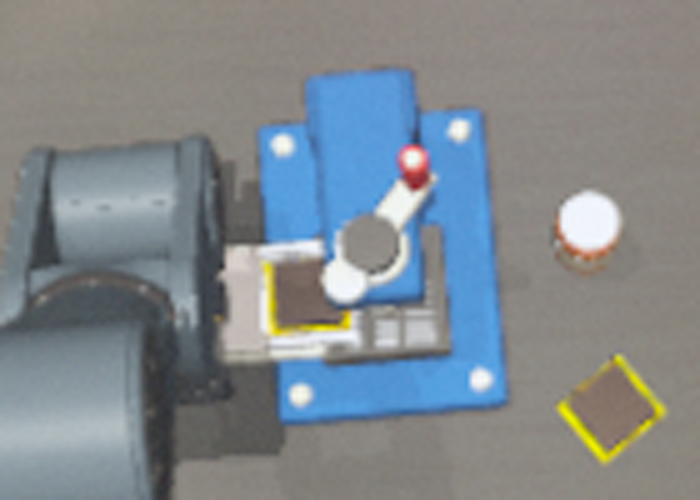

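Emit:
{"op": "play_rows", "data": {
  "steps": [
    [[0,0,0,0,0,0,0.1],[0,0,0,0,0,0,0.1],[0,0,0,0,0,0,0.1],[0,0,0,0,0,0,0.1],[0,0,0,0,0,0,0.1],[-16,0,0,0,0,0,0.1],[-16,0,0,0,0,0,0.1],[-17,0,0,0,0,0,0.1]]
  ]
}}

```text
t: 9.45
ee_pos: [0.5423, 0.1953, 0.0764]
ee_rot: [[0.06, -0.0, 0.998], [-0.998, 0.0, 0.06], [-0.0, -1.0, 0.0]]
contact_force: [-0.2, -0.8, -0.4]
gripper_width: 0.0476
```

Emit:
{"op": "play_rows", "data": {
  "steps": [
    [[0,0,0,0,0,0,-1],[0,0,0,0,0,0,-1],[0,0,0,0,0,0,-1],[0,0,0,0,0,0,-1],[0,0,0,0,0,0,-1],[0,0,0,0,0,0,-1],[0,0,0,0,0,0,-1],[0,0,0,0,0,0,-1]]
  ]
}}

```text
t: 10.45
ee_pos: [0.5422, 0.1933, 0.0764]
ee_rot: [[0.06, -0.001, 0.998], [-0.998, -0.001, 0.06], [0.001, -1.0, -0.001]]
contact_force: [-0.7, -2.4, 1.0]
gripper_width: 0.0194
```

Emit:
{"op": "play_rows", "data": {
  "steps": [
    [[5,0,0,0,0,0,-1],[7,0,0,0,0,0,-1],[8,0,0,0,0,0,-1],[8,0,0,0,0,0,-1],[8,0,0,0,0,0,-1],[8,0,0,0,0,0,-1],[4,0,0,0,0,0,-1],[2,0,0,0,0,0,-1]]
  ]
}}

```text
t: 11.45
ee_pos: [0.5451, 0.1435, 0.0764]
ee_rot: [[0.059, -0.001, 0.998], [-0.998, -0.0, 0.059], [-0.0, -1.0, -0.001]]
contact_force: [-4.0, 1.9, 3.4]
gripper_width: 0.0192
```

Emit:
{"op": "play_rows", "data": {
  "steps": [
    [[1,0,0,0,0,0,-1],[1,0,0,0,0,0,-1],[1,0,0,0,0,0,-1],[1,0,0,0,0,0,-1],[1,0,0,0,0,0,-1],[0,0,0,0,0,0,-1],[0,0,0,0,0,0,-1],[0,0,0,0,0,0,-1]]
  ]
}}

```text
t: 12.45
ee_pos: [0.5454, 0.1387, 0.0763]
ee_rot: [[0.06, -0.001, 0.998], [-0.998, -0.0, 0.06], [0.0, -1.0, -0.001]]
contact_force: [-4.9, 1.5, 2.8]
gripper_width: 0.0193
```

Emit:
{"op": "play_rows", "data": {
  "steps": [
    [[1,0,0,0,0,0,-1],[1,0,0,0,0,0,-1],[1,0,0,0,0,0,-1],[0,0,0,0,0,0,-1],[0,0,0,0,0,0,-1],[0,0,0,0,0,0,-1],[0,0,0,0,0,0,-1],[0,0,0,0,0,0,-1]]
  ]
}}

```text
t: 13.45
ee_pos: [0.5454, 0.1374, 0.0764]
ee_rot: [[0.059, -0.001, 0.998], [-0.998, 0.002, 0.059], [-0.002, -1.0, -0.001]]
contact_force: [-4.8, 7.2, 3.0]
gripper_width: 0.0197
```

Emit:
{"op": "play_rows", "data": {
  "steps": [
    [[1,0,0,0,0,0,-1],[1,0,0,0,0,0,-1],[0,0,0,0,0,0,-1],[-2,0,0,0,0,0,-1],[-2,0,0,0,0,0,0.2],[0,0,0,0,0,0,0.2],[0,0,0,0,0,0,0.2],[0,0,0,0,0,0,0.2]]
  ]
}}

```text
t: 14.45
ee_pos: [0.5466, 0.1375, 0.0765]
ee_rot: [[0.059, 0.001, 0.998], [-0.998, -0.0, 0.059], [0.0, -1.0, 0.001]]
contact_force: [-0.4, -0.4, 0.3]
gripper_width: 0.0484
```

Emit:
{"op": "play_rows", "data": {
  "steps": [
    [[0,-50,0,0,0,0,1],[0,-60,0,0,0,0,1],[0,-60,0,0,0,0,1],[0,-60,0,0,0,0,1],[28,-60,12,0,0,0,1],[28,-33,12,0,0,0,1],[28,0,12,0,0,0,1],[27,0,11,0,0,0,1]]
  ]
}}

```text
t: 15.45
ee_pos: [0.5989, 0.0306, 0.3959]
ee_rot: [[0.059, 0.002, 0.998], [-0.998, -0.0, 0.059], [0.001, -1.0, 0.002]]
contact_force: [0.1, -0.4, 0.2]
gripper_width: 0.0872
```

Emit:
{"op": "play_rows", "data": {
  "steps": [
    [[0,0,0,0,0,0,0.2],[0,0,0,0,0,0,0.2],[0,0,0,0,0,0,0.2],[0,0,0,0,0,0,0.2],[0,0,0,0,0,0,0.2],[0,0,0,0,0,0,0.2],[0,0,0,0,0,0,0.2],[0,0,0,0,0,0,0.2]]
  ]
}}

```text
t: 16.45
ee_pos: [0.5984, 0.0318, 0.3951]
ee_rot: [[0.06, -0.0, 0.998], [-0.998, 0.0, 0.06], [-0.0, -1.0, -0.0]]
contact_force: [0.2, 0.3, -1.2]
gripper_width: 0.0526
```

```bash
python3 snap.py w5
```

```text
16.45 [0.5984 0.0318 0.3951] [[ 0.0595 -0.      0.9982]
 [-0.9982  0.      0.0595]
 [-0.     -1.     -0.    ]] [ 0.1839  0.2776 -1.2315]
```

View pics/w5.png

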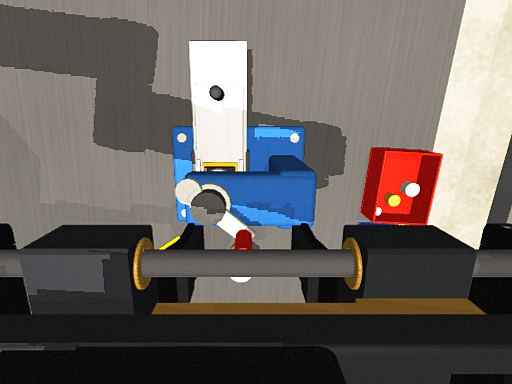

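```bash
python3 - <<'E'
from h import *
import pickle
s=pickle.load(open('pics/w5.pkl','rb'))
im=cv2.imread('pics/w5.png')
m=(im.max(2)<70).astype('uint8');m[:80]=0;m[110:]=0;m[:,:200]=0;m[:,235:]=0
print(cv2.boundingRect(m))
print('knob',plane(ray('wrist',(214.5,90.5),s),.109),'hub',plane(ray('wrist',(209.5,204),s),.232))
cv2.imwrite('pics/w5z.png',cv2.resize(im[60:260,160:310],None,fx=3,fy=3,interpolation=cv2.INTER_CUBIC))
E
```

```text
(210, 86, 14, 15)
knob [0.5453 0.1386 0.109 ] hub [0.557  0.0038 0.232 ]
```

View pics/w5z.png

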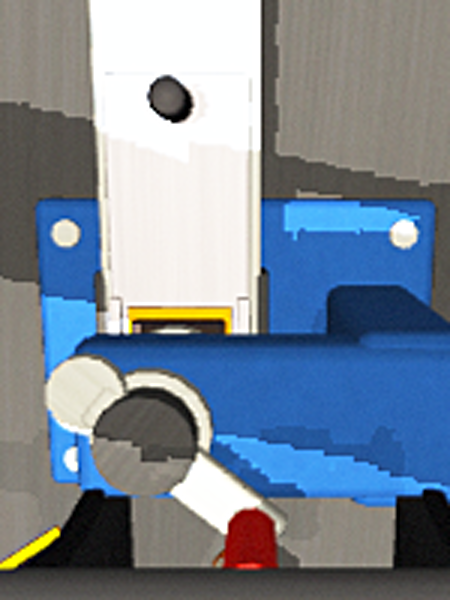

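Emit:
{"op": "play_rows", "data": {
  "newtons": 15,
  "steps": [
    [[34,0,-1.5,0,0,0,0.2],[34,0,-1.5,0,0,0,0.2],[0,40,0,0,0,0,0.2],[0,50,0,0,0,0,0.2],[0,40,0,0,0,0,0.2],[0,20,0,0,0,0,0.2],[0,0,0,0,0,0,0.2],[0,0,0,0,0,0,-1]]
  ]
}}

```text
t: 17.5
ee_pos: [0.6003, -0.0365, 0.2462]
ee_rot: [[0.06, 0.002, 0.998], [-0.998, -0.0, 0.06], [0.001, -1.0, 0.002]]
contact_force: [-0.1, 0.5, 0.4]
gripper_width: 0.0476
```

Emit:
{"op": "play_rows", "data": {
  "steps": [
    [[0,0,0,0,0,0,-1],[0,0,0,0,0,0,-1],[0,0,0,0,0,0,-1],[0,0,0,0,0,0,-1],[0,0,0,0,0,0,-1],[0,0,0,0,0,0,-1],[0,0,0,0,0,0,-1],[0,0,0,0,0,0,-1]]
  ]
}}

```text
t: 18.5
ee_pos: [0.5978, -0.0363, 0.2456]
ee_rot: [[0.06, -0.003, 0.998], [-0.998, -0.0, 0.06], [0.0, -1.0, -0.003]]
contact_force: [-6.0, -0.7, 5.4]
gripper_width: 0.0191
```

```bash
python3 snap.py w6
```

```text
18.5 [ 0.5978 -0.0363  0.2456] [[ 0.0598 -0.0034  0.9982]
 [-0.9982 -0.0003  0.0598]
 [ 0.0001 -1.     -0.0034]] [-5.9673 -0.7108  5.4001]
```

View pics/w6.png

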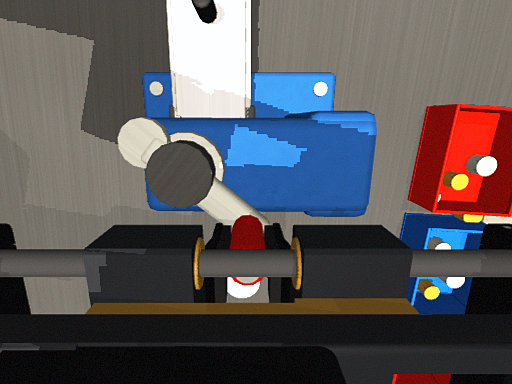

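```bash
python3 - <<'E'
from h import *
import pickle
s=pickle.load(open('pics/w6.pkl','rb'))
im=cv2.imread('pics/w6.png')
g=im[:240,:,:].max(2).astype(int); sat=im[:240].max(2).astype(int)-im[:240].min(2)
m=((g<120)&(g>40)&(sat<25)).astype('uint8'); m[:125]=0;m[:,:140]=0;m[:,225:]=0;m[225:]=0
n,l,st,c=cv2.connectedComponentsWithStats(m); i=1+st[1:,4].argmax(); print(st[i],c[i])
cn=max(cv2.findContours((l==i).astype('uint8'),0,1)[0],key=len); e=cv2.fitEllipse(cv2.convexHull(cn)); print(e)
h=plane(ray('wrist',e[0],s),.232); print(h); d=s['ee_pos']-h; print(d,np.hypot(*d[:2]))
t=plane(ray('wrist',(242,289),s),.282);print('grip top guess',t)
E
```

```text
[ 144  125   69   83 3467] [178.4875 173.7159]
((174.9764404296875, 166.9969482421875), (63.93523406982422, 87.61358642578125), 150.01324462890625)
[0.5521 0.0028 0.232 ]
[ 0.0457 -0.0391  0.0136] 0.06012392947423522
grip top guess [ 0.5966 -0.0463  0.282 ]
```

```bash
cat > arc.py <<'E'
import numpy as np,sys
def rows(a,b,n=8,R=55):
    t=np.radians(np.linspace(a,b,n+1));P=np.round(np.c_[R*np.sin(t),R*np.cos(t)],1)
    return [(round(x,1),round(z,1)) for x,z in np.diff(P,axis=0)]
if __name__=='__main__':
    a=float(sys.argv[1]);st=float(sys.argv[2]);k=int(sys.argv[3])
    for i in range(k): print(a+i*st,a+(i+1)*st,rows(a+i*st,a+(i+1)*st))
E
python3 arc.py 42 40 1; python3 arc.py 82 24 15
```

```text
42.0 82.0 [(np.float64(3.4), np.float64(-3.4)), (np.float64(3.1), np.float64(-3.6)), (np.float64(2.8), np.float64(-3.9)), (np.float64(2.5), np.float64(-4.2)), (np.float64(2.0), np.float64(-4.3)), (np.float64(1.7), np.float64(-4.5)), (np.float64(1.3), np.float64(-4.6)), (np.float64(0.9), np.float64(-4.7))]
82.0 106.0 [(np.float64(0.3), np.float64(-2.9)), (np.float64(0.2), np.float64(-2.9)), (np.float64(0.0), np.float64(-2.9)), (np.float64(-0.1), np.float64(-2.8)), (np.float64(-0.3), np.float64(-2.9)), (np.float64(-0.4), np.float64(-2.9)), (np.float64(-0.6), np.float64(-2.8)), (np.float64(-0.7), np.float64(-2.8))]
106.0 130.0 [(np.float64(-0.9), np.float64(-2.7)), (np.float64(-1.0), np.float64(-2.7)), (np.float64(-1.2), np.float64(-2.6)), (np.float64(-1.2), np.float64(-2.6)), (np.float64(-1.5), np.float64(-2.5)), (np.float64(-1.5), np.float64(-2.5)), (np.float64(-1.7), np.float64(-2.3)), (np.float64(-1.8), np.float64(-2.3))]
130.0 154.0 [(np.float64(-1.9), np.float64(-2.1)), (np.float64(-2.0), np.float64(-2.1)), (np.float64(-2.1), np.float64(-1.9)), (np.float64(-2.2), np.float64(-1.8))
[... 3138 characters left out ...]
(-1.2)), (np.float64(2.5), np.float64(-1.5)), (np.float64(2.5), np.float64(-1.5))]
394.0 418.0 [(np.float64(2.3), np.float64(-1.7)), (np.float64(2.3), np.float64(-1.8)), (np.float64(2.1), np.float64(-1.9)), (np.float64(2.1), np.float64(-2.0)), (np.float64(1.9), np.float64(-2.1)), (np.float64(1.8), np.float64(-2.2)), (np.float64(1.8), np.float64(-2.4)), (np.float64(1.5), np.float64(-2.4))]
418.0 442.0 [(np.float64(1.5), np.float64(-2.4)), (np.float64(1.3), np.float64(-2.6)), (np.float64(1.2), np.float64(-2.6)), (np.float64(1.1), np.float64(-2.7)), (np.float64(0.9), np.float64(-2.7)), (np.float64(0.8), np.float64(-2.8)), (np.float64(0.6), np.float64(-2.8)), (np.float64(0.5), np.float64(-2.8))]
```

Emit:
{"op": "play_rows", "data": {
  "steps": [
    [[3.4,0,-5.4,0,0,0,-1],[3.1,0,-3.6,0,0,0,-1],[2.8,0,-3.9,0,0,0,-1],[2.5,0,-4.2,0,0,0,-1],[2.0,0,-4.3,0,0,0,-1],[1.7,0,-4.5,0,0,0,-1],[1.3,0,-4.6,0,0,0,-1],[0.9,0,-4.7,0,0,0,-1]]
  ]
}}

```text
t: 19.55
ee_pos: [0.5701, -0.0561, 0.2458]
ee_rot: [[0.059, 0.012, 0.998], [-0.998, -0.0, 0.059], [0.001, -1.0, 0.012]]
contact_force: [8.5, 1.4, -3.7]
gripper_width: 0.0197
```

Emit:
{"op": "play_rows", "data": {
  "steps": [
    [[0.3,0,-2.9,0,0,0,-1],[0.2,0,-2.9,0,0,0,-1],[0,0,-2.9,0,0,0,-1],[-0.1,0,-2.8,0,0,0,-1],[-0.3,0,-2.9,0,0,0,-1],[-0.4,0,-2.9,0,0,0,-1],[-0.6,0,-2.8,0,0,0,-1],[-0.7,0,-2.8,0,0,0,-1]]
  ]
}}

```text
t: 20.55
ee_pos: [0.5474, -0.0583, 0.2458]
ee_rot: [[0.059, 0.012, 0.998], [-0.998, -0.005, 0.059], [0.006, -1.0, 0.011]]
contact_force: [6.7, -4.1, -4.5]
gripper_width: 0.0194
```

Emit:
{"op": "play_rows", "data": {
  "steps": [
    [[0.6,0,-2.7,0,0,0,-1],[-1.0,0,-2.7,0,0,0,-1],[-1.2,0,-2.6,0,0,0,-1],[-1.2,0,-2.6,0,0,0,-1],[-1.5,0,-2.5,0,0,0,-1],[-1.5,0,-2.5,0,0,0,-1],[-1.7,0,-2.3,0,0,0,-1],[-1.8,0,-2.3,0,0,0,-1]]
  ]
}}

```text
t: 21.55
ee_pos: [0.5258, -0.0512, 0.2457]
ee_rot: [[0.06, 0.01, 0.998], [-0.998, -0.007, 0.06], [0.007, -1.0, 0.009]]
contact_force: [5.4, -7.2, -3.1]
gripper_width: 0.0194
```

Emit:
{"op": "play_rows", "data": {
  "steps": [
    [[-1.9,0,-2.1,0,0,0,-1],[-2.0,0,-2.1,0,0,0,-1],[-2.1,0,-1.9,0,0,0,-1],[-2.2,0,-1.8,0,0,0,-1],[-2.4,0,-1.8,0,0,0,-1],[-2.4,0,-1.5,0,0,0,-1],[-2.4,0,-1.5,0,0,0,-1],[-2.6,0,-1.3,0,0,0,-1]]
  ]
}}

```text
t: 22.55
ee_pos: [0.5083, -0.0349, 0.2457]
ee_rot: [[0.061, 0.004, 0.998], [-0.998, -0.009, 0.061], [0.009, -1.0, 0.003]]
contact_force: [-0.2, -10.0, -0.1]
gripper_width: 0.0196
```

```bash
cat > an.py <<'E'
import numpy as np
from scipy.optimize import least_squares
D=np.array(eval(open('log.txt').read()))
def f(p): return np.hypot(D[:,0]-p[0],D[:,1]-p[1])*1e3-55
r=least_squares(f,[.5548,-.0017]);c=r.x;print('axis',c,'res mm',r.fun.round(1))
for x,y,fx,fy in D:
    d=np.array([x,y])-c;u=d/np.hypot(*d);t=np.array([u[1],-u[0]])
    F=np.array([fx,fy]);print('ang',round(np.degrees(np.arctan2(-d[1],d[0]))%360+3.42,1),'tang',round(-F@t,1),'rad',round(F@u,1))
E
cat > log.txt <<'E'
[(.5978,-.0363,-6,-.7),(.5701,-.0561,8.5,1.4),(.5474,-.0583,6.7,-4.1)]
E
python3 an.py
```

```text
axis [ 0.55354419 -0.0036469 ] res mm [-0.  0. -0.]
ang 39.8 tang -4.1 rad -4.4
ang 75.9 tang 8.5 rad 1.2
ang 99.8 tang 7.1 rad 3.3
```

```bash
cat > log.txt <<'E'
[(.5978,-.0363,-6,-.7),(.5701,-.0561,8.5,1.4),(.5474,-.0583,6.7,-4.1),(.5258,-.0512,5.4,-7.2),(.5083,-.0349,-.2,-10)]
E
python3 an.py
```

```text
axis [ 0.55353485 -0.0036586 ] res mm [-0. -0. -0.  0. -0.]
ang 39.8 tang -4.1 rad -4.4
ang 75.9 tang 8.5 rad 1.2
ang 99.8 tang 7.1 rad 3.3
ang 123.7 tang 8.3 rad 3.5
ang 148.8 tang 8.1 rad 5.8
```

Emit:
{"op": "play_rows", "data": {
  "steps": [
    [[-2.6,0,-2.5,0,0,0,-1],[-2.7,0,-1.1,0,0,0,-1],[-2.7,0,-0.9,0,0,0,-1],[-2.8,0,-0.8,0,0,0,-1],[-2.8,0,-0.6,0,0,0,-1],[-2.8,0,-0.5,0,0,0,-1],[-2.9,0,-0.3,0,0,0,-1],[-2.9,0,-0.2,0,0,0,-1]]
  ]
}}

```text
t: 23.55
ee_pos: [0.4992, -0.0122, 0.2456]
ee_rot: [[0.061, 0.002, 0.998], [-0.998, -0.007, 0.061], [0.007, -1.0, 0.001]]
contact_force: [-2.1, -9.2, 1.4]
gripper_width: 0.0195
```

```bash
cat > add.py <<'E'
import sys
L=eval(open('log.txt').read());L.append(tuple(float(a) for a in sys.argv[1:5]));open('log.txt','w').write(repr(L))
E
echo
```

Emit:
{"op": "play_rows", "data": {
  "steps": [
    [[-2.9,0,0,0,0,0,-1],[-2.8,0,0.1,0,0,0,-1],[-2.9,0,0.3,0,0,0,-1],[-2.9,0,0.4,0,0,0,-1],[-2.8,0,0.6,0,0,0,-1],[-2.8,0,0.7,0,0,0,-1],[-2.7,0,0.9,0,0,0,-1],[-2.7,0,1.0,0,0,0,-1]]
  ]
}}

```text
t: 24.55
ee_pos: [0.5005, 0.0112, 0.2456]
ee_rot: [[0.061, -0.001, 0.998], [-0.998, -0.006, 0.061], [0.006, -1.0, -0.001]]
contact_force: [-4.1, -8.3, 4.2]
gripper_width: 0.0193
```

```bash
python3 add.py .4992 -.0122 -2.1 -9.2
```

Emit:
{"op": "play_rows", "data": {
  "steps": [
    [[-2.6,0,1.2,0,0,0,-1],[-2.6,0,1.2,0,0,0,-1],[-2.5,0,1.5,0,0,0,-1],[-2.5,0,1.5,0,0,0,-1],[-2.3,0,1.7,0,0,0,-1],[-2.3,0,1.8,0,0,0,-1],[-2.1,0,1.9,0,0,0,-1],[-2.1,0,2.0,0,0,0,-1]]
  ]
}}

```text
t: 25.55
ee_pos: [0.5112, 0.0316, 0.2456]
ee_rot: [[0.061, -0.003, 0.998], [-0.998, -0.005, 0.061], [0.004, -1.0, -0.003]]
contact_force: [-5.1, -5.6, 6.6]
gripper_width: 0.0193
```

```bash
python3 add.py .5005 .0112 -4.1 -8.3
```

Emit:
{"op": "play_rows", "data": {
  "steps": [
    [[-1.9,0,2.1,0,0,0,-1],[-1.8,0,2.2,0,0,0,-1],[-1.8,0,2.4,0,0,0,-1],[-1.5,0,2.4,0,0,0,-1],[-1.5,0,2.4,0,0,0,-1],[-1.3,0,2.6,0,0,0,-1],[-1.2,0,2.6,0,0,0,-1],[-1.1,0,2.7,0,0,0,-1]]
  ]
}}

```text
t: 26.55
ee_pos: [0.5268, 0.0445, 0.2455]
ee_rot: [[0.061, -0.01, 0.998], [-0.998, -0.005, 0.061], [0.005, -1.0, -0.01]]
contact_force: [-12.6, -6.4, 10.9]
gripper_width: 0.0195
```

```bash
python3 add.py .5112 .0316 -5.1 -5.6;python3 an.py
```

```text
axis [ 0.55350071 -0.00364055] res mm [ 0.   0.  -0.   0.  -0.  -0.   0.   0.1]
ang 39.8 tang -4.1 rad -4.4
ang 75.9 tang 8.5 rad 1.2
ang 99.8 tang 7.1 rad 3.3
ang 123.6 tang 8.3 rad 3.5
ang 148.8 tang 8.1 rad 5.9
ang 174.5 tang 8.8 rad 3.5
ang 199.1 tang 9.1 rad 1.7
ang 223.2 tang 7.6 rad 0.3
```

```bash
python3 add.py .5268 .0445 -12.6 -6.4; python3 an.py|tail -1; python3 arc.py 250 40 4 | sed 's/np.float64//g'
```

```text
ang 244.4 tang 14.1 rad 0.5
250.0 290.0 [((-1.4), (4.6)), ((-1.1), (4.6)), ((-0.6), (4.8)), ((-0.2), (4.8)), ((0.2), (4.8)), ((0.6), (4.8)), ((1.1), (4.6)), ((1.4), (4.6))]
290.0 330.0 [((1.9), (4.4)), ((2.2), (4.3)), ((2.5), (4.0)), ((3.0), (3.9)), ((3.2), (3.5)), ((3.5), (3.2)), ((3.9), (3.0)), ((4.0), (2.5))]
330.0 370.0 [((4.3), (2.2)), ((4.4), (1.9)), ((4.6), (1.4)), ((4.6), (1.1)), ((4.8), (0.6)), ((4.8), (0.2)), ((4.8), (-0.2)), ((4.8), (-0.6))]
370.0 410.0 [((4.6), (-1.1)), ((4.6), (-1.4)), ((4.4), (-1.9)), ((4.3), (-2.2)), ((4.0), (-2.5)), ((3.9), (-3.0)), ((3.5), (-3.2)), ((3.2), (-3.5))]
```

Emit:
{"op": "play_rows", "data": {
  "steps": [
    [[-1.4,0,4.6,0,0,0,-1],[-1.1,0,4.6,0,0,0,-1],[-0.6,0,4.8,0,0,0,-1],[-0.2,0,4.8,0,0,0,-1],[0.2,0,4.8,0,0,0,-1],[0.6,0,4.8,0,0,0,-1],[1.1,0,4.6,0,0,0,-1],[1.4,0,4.6,0,0,0,-1]]
  ]
}}

```text
t: 27.55
ee_pos: [0.5627, 0.0505, 0.2455]
ee_rot: [[0.06, -0.013, 0.998], [-0.998, 0.002, 0.06], [-0.003, -1.0, -0.013]]
contact_force: [-14.2, 2.4, 13.1]
gripper_width: 0.0195
```

Emit:
{"op": "play_rows", "data": {
  "steps": [
    [[1.9,0,4.4,0,0,0,-1],[2.2,0,4.3,0,0,0,-1],[2.5,0,4.0,0,0,0,-1],[3.0,0,3.9,0,0,0,-1],[3.2,0,3.5,0,0,0,-1],[3.5,0,3.2,0,0,0,-1],[3.9,0,3.0,0,0,0,-1],[4.0,0,2.5,0,0,0,-1]]
  ]
}}

```text
t: 28.55
ee_pos: [0.5951, 0.032, 0.2456]
ee_rot: [[0.06, -0.008, 0.998], [-0.998, 0.01, 0.06], [-0.011, -1.0, -0.007]]
contact_force: [-8.4, 11.9, 9.5]
gripper_width: 0.0198
```

```bash
python3 -c "
from h import *
s=ctrl.get_state();p=s['ee_pos'];f=s['contact_force'];print(p[0],p[1],f[0],f[1])" | tee /tmp/l; python3 add.py $(cat /tmp/l); python3 an.py|tail -2
```

```text
0.595122612353098 0.0320157353356981 -8.401622848854906 11.893287634193666
ang 244.4 tang 14.1 rad 0.5
ang 322.8 tang 14.5 rad 1.4
```

Emit:
{"op": "play_rows", "data": {
  "steps": [
    [[4.3,0,2.2,0,0,0,-1],[4.4,0,1.9,0,0,0,-1],[4.6,0,1.4,0,0,0,-1],[4.6,0,1.1,0,0,0,-1],[4.8,0,0.6,0,0,0,-1],[4.8,0,0.2,0,0,0,-1],[4.8,0,-0.2,0,0,0,-1],[4.8,0,-0.6,0,0,0,-1]]
  ]
}}

```text
t: 29.55
ee_pos: [0.6084, -0.0034, 0.2456]
ee_rot: [[0.059, 0.002, 0.998], [-0.998, 0.013, 0.059], [-0.013, -1.0, 0.003]]
contact_force: [1.3, 15.4, 3.7]
gripper_width: 0.0195
```

Emit:
{"op": "play_rows", "data": {
  "steps": [
    [[4.6,0,-1.1,0,0,0,-1],[4.6,0,-1.4,0,0,0,-1],[4.4,0,-1.9,0,0,0,-1],[4.3,0,-2.2,0,0,0,-1],[4.0,0,-2.5,0,0,0,-1],[3.9,0,-3.0,0,0,0,-1],[3.5,0,-3.2,0,0,0,-1],[3.2,0,-3.5,0,0,0,-1]]
  ]
}}

```text
t: 30.55
ee_pos: [0.5959, -0.0388, 0.2457]
ee_rot: [[0.059, 0.012, 0.998], [-0.998, 0.009, 0.059], [-0.008, -1.0, 0.013]]
contact_force: [10.3, 12.0, -2.4]
gripper_width: 0.0197
```

```bash
python3 -c "
from h import *
s=ctrl.get_state();p=s['ee_pos'];f=s['contact_force'];print(p[0],p[1],f[0],f[1])" | tee /tmp/l; python3 add.py $(cat /tmp/l); python3 an.py|tail -1;  python3 arc.py 410 40 1 | sed 's/np.float64//g'
```

```text
0.5959249008687411 -0.038801879795376755 10.253569279737286 11.98950318706853
ang 43.0 tang 15.8 rad 0.3
410.0 450.0 [((3.0), (-3.9)), ((2.5), (-4.0)), ((2.2), (-4.3)), ((1.9), (-4.4)), ((1.4), (-4.6)), ((1.1), (-4.6)), ((0.6), (-4.8)), ((0.2), (-4.8))]
```

Emit:
{"op": "play_rows", "data": {
  "steps": [
    [[3.0,0,-3.9,0,0,0,-1],[1.2,0,-2.0,0,0,0,-1],[0,0,0,0,0,0,-1],[0,0,0,0,0,0,-1],[0,0,0,0,0,0,-1],[0,0,0,0,0,0,-1],[0,0,0,0,0,0,-1],[0,0,0,0,0,0,-1]]
  ]
}}

```text
t: 31.55
ee_pos: [0.5907, -0.0444, 0.2457]
ee_rot: [[0.059, 0.013, 0.998], [-0.998, 0.007, 0.059], [-0.007, -1.0, 0.013]]
contact_force: [10.6, 10.3, -2.3]
gripper_width: 0.0197
```

```bash
python3 -c "
from h import *
s=ctrl.get_state();p=s['ee_pos'];f=s['contact_force'];print(p[0],p[1],f[0],f[1])" | tee /tmp/l; python3 add.py $(cat /tmp/l); python3 an.py|tail -1
```

```text
0.5907213255207526 -0.04435960677013908 10.615724946872206 10.299508721609243
ang 51.0 tang 14.8 rad -0.4
```

Emit:
{"op": "play_rows", "data": {
  "steps": [
    [[-1.5,0,1.5,0,0,0,-1],[-1.3,0,1.3,0,0,0,-1],[0,0,0,0,0,0,0.2],[0,0,0,0,0,0,0.2],[0,0,0,0,0,0,0.2],[0,0,0,0,0,0,0.2],[0,0,0,0,0,0,0.2],[0,0,0,0,0,0,0.2]]
  ]
}}

```text
t: 32.55
ee_pos: [0.588, -0.0452, 0.2451]
ee_rot: [[0.059, -0.0, 0.998], [-0.998, -0.0, 0.059], [0.0, -1.0, -0.0]]
contact_force: [-0.2, 0.5, 0.6]
gripper_width: 0.0519
```

Emit:
{"op": "play_rows", "data": {
  "steps": [
    [[0,-20,0,0,0,0,0.2],[0,-30,0,0,0,0,0.2],[0,-40,0,0,0,0,0.2],[0,-40,0,0,0,0,0.2],[-30,-20,-10,0,0,0,0.2],[-35,0,-10,0,0,0,0.2],[0,0,0,0,0,0,0.2],[0,0,0,0,0,0,0.2]]
  ]
}}

```text
t: 33.55
ee_pos: [0.5643, 0.0183, 0.395]
ee_rot: [[0.06, 0.0, 0.998], [-0.998, -0.001, 0.06], [0.001, -1.0, 0.0]]
contact_force: [-0.6, -0.4, -0.9]
gripper_width: 0.0523
```

```bash
python3 snap.py w7
```

```text
33.55 [0.5643 0.0183 0.395 ] [[ 0.0599  0.0001  0.9982]
 [-0.9982 -0.0007  0.0599]
 [ 0.0007 -1.      0.    ]] [-0.5854 -0.4086 -0.8622]
```

View pics/w7.png

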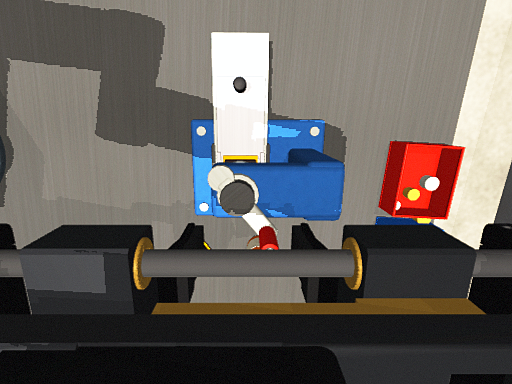

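```bash
python3 - <<'E'
from h import *
import pickle
s=pickle.load(open('pics/w7.pkl','rb'));im=cv2.imread('pics/w7.png')
m=(im.max(2)<70).astype('uint8');m[:70]=0;m[105:]=0;m[:,:222]=0;m[:,258:]=0
x,y,w,h=cv2.boundingRect(m);print(x,y,w,h)
k=plane(ray('wrist',(x+w/2-.5,y+w/2-.5),s),.109);print(k)
ax=np.array([.5535,-.0037]);d=k[:2]-ax;a=np.radians(3.42);print("y'",d@[-np.sin(a),np.cos(a)])
for n in('top','side'): cv2.imwrite(f'pics/{n}9.png',ctrl.snapshot(n)[:,:,::-1])
E
```

```text
233 77 13 16
[0.5461 0.1372 0.109 ]
y' 0.14106693883319063
```

View pics/top9.png

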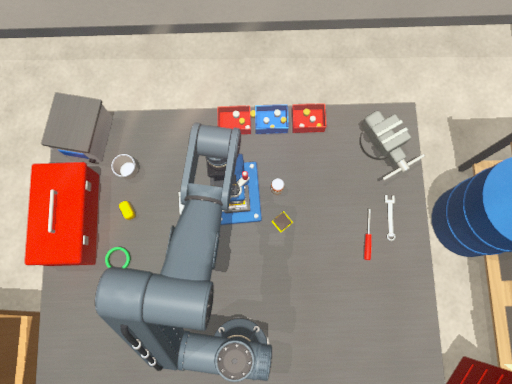

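Everything stands as before: the can is at (278,185), the spare pad at (283,221), and the tray is home. I'm handing in.

```bash
python3 -c "
from station import ctrl
print(ctrl.job_done())"
```

```text
the job is handed in; nothing more can be done
None
```

The tray is home, the foot is pressing on the pad about half a turn past contact, the gripper has let go, and I handed the job in at about 34 s. No verdict was reported.

- **Tray:** I pushed it by the knob until it hit the stop at about 7 N. The last wrist picture puts the knob 141 mm from the screw axis, against 140 mm nominal, so the tray is home to about 1 mm. My first grasp on the knob missed because I moved before the fingers had shut; the tray did not move and the second grasp held.
- **Contact:** Free winding took about 7–9 N at the grip, then 14 N. The rise came somewhere between 223° and 244° of crank angle, and I took it as 232° ± 9°.
- **Half turn:** I stopped at 411°, about 179° past that point. Force rose slowly to about 15–16 N, as expected for half a turn. The foot should therefore be pressing with about 220 N, but I worked that out from the angle and did not measure it.
- **Last checks:** The crank arm still stood at roughly 51° (the same place as 411°) after release. Force on the tool was about zero. In the last top picture the can, spare pad, tub, tape roll, tape measure, screwdriver and wrench looked unmoved; I judged that by eye. I saved a last side picture but did not look at it.
- **Disagreement:** My first camera estimate of the screw axis was about 2 mm off from the circle the grip actually followed. I corrected for that while winding.

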